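Weekly trip test of the coffee bar's power box

ROBOT

A 6-joint arm with a two-finger parallel gripper is mounted at the origin on the work surface. World frame = base frame: x ahead of the robot, y to its left, z up, the work surface at z = 0. Lengths are in m, angles in degrees, forces in N, time in s.
With the tool pointing down it reaches from about 0.4 to 0.825 m from the base axis. Payload 7 kg.
Tool frame: the origin (TCP) lies midway between the tips of the shut fingers; the grasp point (between the pads) lies 19 mm behind it (r.grip_depth is the distance from the TCP to the grasp point, in m); z points along the fingers, y is the line along which they close (so a half turn about z gives the same grasp; the last joint's range is limited). The gripper opens to 88 mm and grips with 3 to 60 N. Pads are 19 mm wide; open, the fingers measure 130 mm over their backs; the gripper's body (78 mm by 193 mm) begins 47 mm behind the grasp point.
Start: joints at [-47.091, 20.546, 0.682, 0, -70.136, -16.507], TCP at [0.3, -0.605, 0.201] pointing down, gripper open.
Joint ranges: [-176.03, 176.03], [-82.01, 121.73], [-58.28, 71.71], [-173.87, 95.51], [-174.79, -0.11], [-173.66, 173.66]. Speed limits (degrees/s): [136.94, 136.94, 172.46, 180, 180, 180].

INTERFACE

Orientations are given as [roll, pitch, yaw] about the fixed x, y, z axes, in that order (R = Rz(yaw) Ry(pitch) Rx(roll)).
In Python, from plant import r, capture, close_job, search_frame, outline_of gives the robot as it stands.
- The arm moves only by the shell command python3 -m creep 'ROWS' [FORCE]. ROWS is JSON, a list of rows, each a list of 7 numbers: the finger opening in mm, from 0 to 87.6, then the shift along the world's x, y, z in units of 25 mm (1.0 is 25 mm), then the turn, a rotation vector about the world's x, y, z in degrees. In form: [[hand, x, y, z, ax, ay, az], ...]. A call has 1 to 8 rows; each row shifts and turns the commanded pose from where the row before left it; what a row does not reach is not made up. A row lasts 1/12 s, in which the tool goes at most 41.7 mm and 7.16 degrees, less where a joint would pass 70% of its speed; a pose out of reach is approached as far as the arm can. A call is refused whole if a number of a shift passes 1 or a number of a turn 7.16, either way. A call with a gripper value outside its range is refused whole. The fingers move at their own pace and stop on an object; FORCE is the grip in N (left out, the last holds). Time passes only in rows, so rows that do not move let the fingers close. It gives the time, the measured TCP pose, the force, the opening and the grip force at its end, in the units of the state.
- r.get_state(): the state, without advancing time (a new reading comes with each control period).
- capture(name): name is "scene" or "top"; returns a dict with "frame" (480x640x3 uint8, red, green, blue), "K" (3x3 intrinsics, pixels), "origin" and "rotation" of the camera in the world. Camera axes: x right, y down, z forward; pixel columns grow to the right and rows downward; lengths in m; the calibration is good to about 2 mm. A picture is of the moment at which its call begins. There is no depth.
- close_job(): hands the job in; it is judged then, once.
Trained networks look in a picture, given as the dict that the camera call returned (one of the last four; its "shot" number tells which), for a name from the list of things; names that differ only in an ending like _2 or _b are one class to them, and where a whole thing is asked for, a point or a joint stands for the part that bears it (a point fixed in the world has none). Each returns a list of dicts, best first, with "conf" (0 to 1); they miss things now and then, are a little off and sometimes report something else, mostly with a low value. They report only what shows in the picture. A call takes as long as a camera call.
- search_frame(picture, target): "bbox" ([left, top, right, bottom] in pixels, round what is visible of it).
- outline_of(picture, target): "region" (480x640 bool, what is visible of it) and "bbox" ([left, top, right, bottom] in pixels, round what is visible of it).
The state is a dict: "time_s": time; "joints": joint angles; "qd": joint speeds; "joint_torque": joint torques, N m; "tcp_pos": TCP position; "eef_rot": TCP orientation; "contact_force": force on the tool from outside, world axes, zero at the start; "moment": the same for the moment, N m; "gripper_width": finger opening in m; "gripper_force": force on a finger pad.
Only numpy, scipy, OpenCV 4.12 (cv2) and the standard library are available. Lean on these libraries where they do the work, as an engineer would, in place of code of your own. Each camera call takes 0.05 s, during which the arm holds its last target. There are 200 camera calls.

TASK

Do the weekly trip test of the power box on the coffee counter: press the test button so that the lever drops, then lift the lever back up past upright until it rests on its stop and stays. Then slide the cover fully home over the button's compartment; seen from the robot's side, its right tab can be followed only up to the strap, so let go there and take the cover again by the left tab, which has come out on the other side. Do not disturb the pitcher, the mug or the screwdriver.

Things in the scene. Friction and masses are not known exactly. Their poses are not given: they have to be found in the camera images.
- unit: White counter-top power box of the coffee bar, fixed: 180 (x) x 380 (y) x 58 mm high. Origin under it on the counter, x away from the robot at yaw 0, y along its length; it spans x -95..85, y -190..190 mm. The cover's track runs along y at x -30; cover top 66 mm above the counter. The lever's grey hub stands at x 38..82, y -35..35, 85 mm high.
- compartment (a point): Centre of the mouth of the open compartment in the box's top, 80 (x) x 110 (y) mm, 58 mm above the counter; the test button is in its middle.
- strap (a point): Centre of the top of the fixed steel strap that crosses over the cover's track: 120 (x) x 64 (y) mm, 8 mm thick, top 108 mm and underside 100 mm above the counter, on a foot at each x end. The cover's tabs pass under it, fingers do not.
- button (a joint): Test button: white round push button, 32 mm across, travel 7 mm straight down, springs back; 0 out, 0.007 fully in, about 5 N. Pressed well in, it trips the lever.
- button_top (a point): Centre of the test button's top face, 54 mm above the counter, 4 mm below the rim of the compartment.
- lever (a joint): Steel bail lever (U-shaped): two arms 100 mm long, 100 mm apart, joined by a round bar 12 mm thick along the box's y. 0: up, leaning 0.2 rad past upright to the robot's side against its stop, where it stays by its own weight. 1.75: down, about level, pointing away from the robot (box +x). Its top dead centre is at 0.2; let go beyond that it falls down.
- lever_bar (a point): Middle of the lever's cross bar; axes turn with the lever, y along the bar. The bar is free for 90 mm between the arms; it lies about 167 mm over the counter when up and 67 mm when down, where it is 75 mm clear of the box's back wall.
- lever_hinge (a point): Point on the lever's hinge axis (the box's y axis), level with the middle of the bar, 65 mm above the counter; radius to the bar's centre 100 mm.
- cover (a joint): Flat aluminium sliding cover, 194 mm long (y), 88 wide, 6 thick, on a slide along the box's +y; about 2 N of friction. 0: fully open (to the box's -y end); 0.15: fully home over the compartment.
- right_tab (a point): Centre of the upright tab at the cover's -y end: 12 mm thick (box x), 24 mm long (y), standing 28 mm above the cover; this point is 16 mm above the cover's top face. When the cover is home this tab is hidden under the strap.
- left_tab (a point): Centre of the same kind of tab 150 mm further along +y on the cover. When the cover is open this tab is under the strap and cannot be reached; it comes out as the cover is slid to +y.
- pitcher: Bystander: brass-coloured milk pitcher, 76 mm wide, 110 high, with a handle; origin under its centre. Leave alone.
- mug: Bystander: glass mug, 76 mm wide, 85 high, with a handle; origin under its centre. Leave alone.
- screwdriver: Bystander: black screwdriver 180 mm long, lying behind the box. Leave alone.

How it is judged (in metres and radians):
On the way, in this order (a step that is already met when the one before it is completed fails the run):
1. the test button is pressed in by at least 4 mm while the lever is still up (value of joint button above 0.004 m and value of joint lever below 1 rad).
2. the lever has dropped and the button is out again (value of joint lever above 1.6 rad and value of joint button below 0.002 m), for 0.1 s.
3. the lever is back up on its stop and the fingers are off it (value of joint lever below 0.06 rad and contact force between the fingers and lever below 0.1 N), for 0.3 s.
4. the cover is home over the compartment while the lever is up (value of joint lever below 0.06 rad and value of joint cover above 0.145 m), for 0.2 s.
At the end, for the whole second after the job is handed in: The lever is up on its stop (within 0.06 rad) and at rest, the button is out (within 2 mm), and the cover is fully home over the compartment (within 5 mm) and at rest (all of step 4 and value of joint button below 0.002 m and velocity of joint lever between -0.1 and 0.1 rad/s and velocity of joint cover between -0.01 and 0.01 m/s); the robot touches nothing.
It fails at once if the pitcher is pushed more than 30 mm or tipped (distance of pitcher from where it was at the start of the episode above 0.03 m or angle between pitcher's own z axis and vertical above 0.5 rad).
It fails at once if the mug is pushed more than 30 mm or tipped (distance of mug from where it was at the start of the episode above 0.03 m or angle between mug's own z axis and vertical above 0.5 rad).
It fails at once if the screwdriver is pushed more than 30 mm (distance of screwdriver from where it was at the start of the episode above 0.03 m).
It also fails if it takes over 67 s, if anything falls off the work surface, if the arm or the gripper's body presses on something with over 40 N, if the wrist force passes 120 N, or if a joint passes its speed limit or range.

## Working session

There is one attempt and no reset: what is moved stays moved. The work goes in short steps, Python scripts to look and compute and a shell command to move; the robot and the scene stay as the last step left them, time stands still between calls to the robot, and variables do not carry over. Pictures are saved under pics/ and viewed, at most 10 in all, crops included, and the job is handed in when it is done.

```bash
ls; mkdir -p pics
cat > h.py <<'E'
import numpy as np,cv2
from plant import r,capture,close_job,search_frame,outline_of
def ray(c,u,v):
    d=np.linalg.inv(c["K"])@[u,v,1]; return np.array(c["origin"]),np.array(c["rotation"])@d
def atz(c,u,v,z):
    o,d=ray(c,u,v); return o+d*(z-o[2])/d[2]
def proj(c,p):
    q=np.array(c["K"])@(np.array(c["rotation"]).T@(np.array(p)-c["origin"])); return q[:2]/q[2]
def save(c,n): cv2.imwrite("pics/"+n+".png",c["frame"][:,:,::-1])
E
python3 - <<'E'
from h import *
for n in ["top","scene"]:
    c=capture(n); save(c,n+"0")
    print(n,c["origin"],np.round(c["rotation"],2).tolist(),c["K"][0][0])
    for t in ["unit","button","button_top","lever","lever_bar","cover","right_tab","left_tab","strap","compartment","pitcher","mug","screwdriver"]:
        try:
            for d in search_frame(c,t)[:2]: print(t,np.round(d["bbox"]),round(d["conf"],2))
        except Exception as e: print(t,e)
print(r.get_state())
E
```

```text
pics
top [0.413156   0.01186646 1.14113515] [-171.08, -0.14, -90.83] 505.7428311414436
unit [242. 229. 438. 347.] 0.77
unit [283. 282. 297. 297.] 0.52
button [282. 284. 300. 297.] 0.65
button_top [282. 281. 299. 299.] 0.58
lever [318. 253. 373. 265.] 0.75
lever_bar [321. 251. 372. 268.] 0.76
cover [349. 279. 418. 331.] 0.91
cover [245. 229. 440. 346.] 0.69
right_tab [351. 278. 414. 333.] 0.73
left_tab [351. 285. 416. 336.] 0.68
strap [244. 230. 439. 342.] 0.71
strap [318. 253. 372. 265.] 0.38
compartment [246. 228. 442. 344.] 0.57
pitcher [461. 269. 511. 317.] 0.85
mug [197. 236. 238. 280.] 0.82
screwdriver [372. 238. 455. 259.] 0.65
screwdriver [282. 283. 298. 295.] 0.56
scene [1.12890991 0.25510175 0.75114688] [-135.85, 0.55, 113.09] 449.34779237384646
unit [255. 186. 344. 234.] 0.62
unit [226. 178. 412. 313.] 0.57
button [356. 239. 375. 252.] 0.71
button_top [354. 240. 370. 252.] 0.68
lever [278. 188. 330. 259.] 0.63
lever_bar [280. 194. 330. 259.] 0.89
cover [258. 184. 346. 236.] 0.66
right_tab [255. 185. 342. 235.] 0.6
right_tab [198. 232. 265. 269.] 0.4
left_tab [257. 184. 347.
[... 179 characters left out ...]
62.] 0.92
{'time_s': 1.4, 'joints': array([-4.70912761e+01,  2.05455209e+01,  6.82619561e-01,  9.14739127e-04,
       -7.01358875e+01, -1.65052709e+01]), 'qd': array([-0.02437071, -0.01783214, -0.0388756 ,  0.01233756, -0.02822158,
        0.06468724]), 'joint_torque': array([ 3.28936630e-04, -5.82378316e+01,  2.93284267e+01,  7.00236797e+00,
        1.20899349e-02, -7.34247010e-05]), 'tcp_pos': array([ 0.30012231, -0.60459435,  0.20107863]), 'eef_rot': array([-1.79998594e+02, -4.80787010e-04, -1.53596236e+02]), 'contact_force': array([-0.43409686, -0.22632032,  1.2219105 ]), 'moment': array([ 0.04074169, -0.00847015,  0.00426319]), 'gripper_force': 0.0, 'gripper_width': 0.08791446770120115}
```

```bash
sed -i 's/^def ray/from scipy.spatial.transform import Rotation as Ro\ndef RR(c): return Ro.from_euler("xyz",c["rotation"],degrees=True).as_matrix()\ndef ray/; s/np.array(c\["rotation"\])/RR(c)/g' h.py
python3 - <<'E'
import cv2
a=cv2.imread("pics/top0.png")[180:380,160:540]; cv2.imwrite("pics/t0c.png",cv2.resize(a,None,fx=2.1,fy=2.1,interpolation=2))
a=cv2.imread("pics/scene0.png")[140:340,160:480]; cv2.imwrite("pics/s0c.png",cv2.resize(a,None,fx=2.5,fy=2.5,interpolation=2))
E
python3 -c "
from h import *
c=capture('top')
b=atz(c,290.5,290,.054);print('button',b)
print('bar',atz(c,346,259.5,.167))
for e in [(321,259),(372,259)]: print(atz(c,*e,.167))
print('mug',atz(c,217,258,.04),'pit',atz(c,486,293,.055))"
```

```text
button [0.47799435 0.07592894 0.054     ]
bar [ 0.52866856 -0.038585    0.167     ]
[0.53033204 0.00986399 0.167     ]
[ 0.52892841 -0.08902779  0.167     ]
mug [0.55104782 0.23742454 0.04      ] pit [ 0.4655293  -0.34254491  0.055     ]
```

View pics/t0c.png

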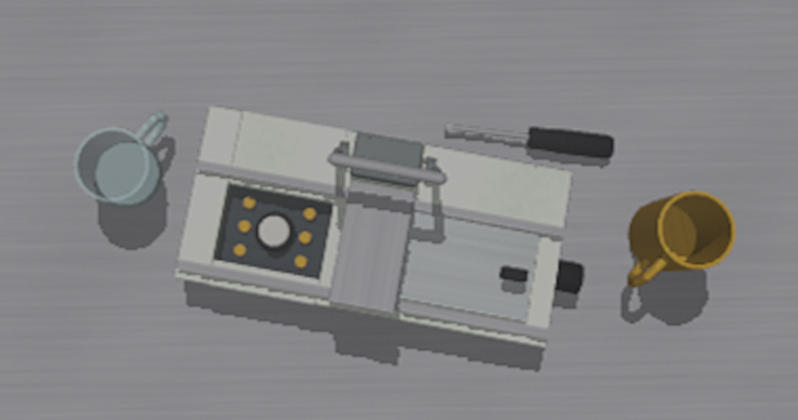

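View pics/s0c.png

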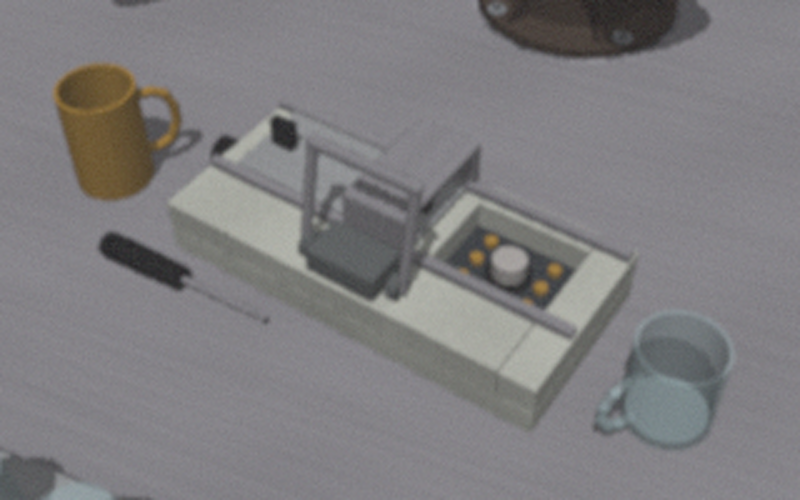

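```bash
cat > fit.py <<'E'
from h import *
from scipy.optimize import least_squares
B=[(-.095,.19),(-.095,-.19),(.085,.19),(.085,-.19)]
t=capture("top");s=capture("scene")
tp=np.array([(178,275),(545,342),(212,107),(571,172)])/2.1+[160,180]
sp=np.array([(635,255),(280,108),(533,392),(170,207)])/2.5+[160,140]
def W(p,b): 
    c,s_=np.cos(p[2]),np.sin(p[2]); return np.array([p[0]+c*b[0]-s_*b[1],p[1]+s_*b[0]+c*b[1],b[2]])
def res(p): return np.concatenate([proj(t,W(p,(*b,.058)))-q for b,q in zip(B,tp)]+[proj(s,W(p,(*b,.058)))-q for b,q in zip(B,sp)])
f=least_squares(res,[.5,0,-.17],loss="soft_l1"); p=f.x
print(p,np.degrees(p[2]),np.round(res(p),1))
np.save("p.npy",p)
def inbox(w): d=np.array(w[:2])-p[:2]; c,s_=np.cos(p[2]),np.sin(p[2]); return np.array([c*d[0]+s_*d[1],-s_*d[0]+c*d[1]])
for n,c,u,v,z in [("btn t",t,290.5,290,.054),("btn s",s,160+510/2.5,140+258/2.5,.054),("bar",t,160+388/2.1,180+167/2.1,.173),("tab top",t,160+513/2.1,180+271/2.1,.094),("tab s",s,160+284/2.5,140+121/2.5,.094),("strap L",t,160+372/2.1,180+245/2.1,.108),("strapR",s,160+437/2.5,140+158/2.5,.108),("blk",t,160+570/2.1,180+275/2.1,.058)]:
    w=atz(c,u,v,z);print(n,np.round(w,4),np.round(inbox(w),4))
E
python3 fit.py
```

```text
[ 0.49229771 -0.02765505 -0.19077854] -10.930805094125793 [-1.9 -0.1  0.6  0.  -1.6 -2.3  0.4 -2.8  0.2 -2.1  1.9 -4.1 -0.1 -0.4
 -3.4 -1.9]
btn t [0.478  0.0759 0.054 ] [-0.0337  0.099 ]
btn s [0.4816 0.08   0.054 ] [-0.0309  0.1036]
bar [ 0.5279 -0.0359  0.173 ] [ 0.0366 -0.0013]
tab top [ 0.4333 -0.1598  0.094 ] [-0.0329 -0.1409]
tab s [ 0.4337 -0.1578  0.094 ] [-0.0329 -0.1389]
strap L [ 0.4599 -0.022   0.108 ] [-0.0329 -0.0006]
strapR [ 0.4427 -0.0036  0.108 ] [-0.0532  0.0142]
blk [ 0.4291 -0.2232  0.058 ] [-0.025 -0.204]
```

```bash
R='creep'; python3 -m creep '[[0,0.25,0.98,0.3,0,0,1.9],[0,0.25,0.98,0.3,0,0,1.9],[0,0.25,0.98,0.3,0,0,1.9],[0,0.25,0.98,0.3,0,0,1.9],[0,0.25,0.98,0.3,0,0,1.9],[0,0.25,0.98,0.3,0,0,1.9],[0,0.25,0.98,0.3,0,0,1.9],[0,0.25,0.98,0.3,0,0,1.9]]' 20
python3 -m creep '[[0,0.25,0.98,0,0,0,1.9],[0,0.25,0.98,0,0,0,1.9],[0,0.25,0.98,0,0,0,1.9],[0,0.25,0.98,0,0,0,1.9],[0,0.25,0.98,0,0,0,1.9],[0,0.25,0.98,0,0,0,1.9],[0,0.25,0.98,0,0,0,1.9],[0,0.25,0.98,0,0,0,1.9]]'
python3 -m creep '[[0,0.25,0.98,0,0,0,1.9],[0,0.25,0.98,0,0,0,1.9],[0,0.25,0.98,0,0,0,1.9],[0,0.25,0.98,0,0,0,1.9],[0,0.25,0.98,0,0,0,1.9],[0,0.25,0.98,0,0,0,1.9],[0,0.25,0.98,0,0,0,1.9],[0,0.25,0.98,0,0,0,1.9]]'
python3 -m creep '[[0,0.25,0.98,0,0,0,1.9],[0,0.25,0.98,0,0,0,1.9],[0,0.25,0.98,0,0,0,1.9],[0,0.25,0.98,0,0,0,1.9],[0,0,0,0,0,0,0],[0,0,0,0,0,0,0]]'
```

```text
time_s: 2.22
tcp_pos: [0.3502, -0.4074, 0.2616]
eef_rot: [-180.0, 0.0, -138.3]
contact_force: [0.4, 0.0, 0.3]
gripper_width: 0.0398
gripper_force: 0.0
time_s: 2.88
tcp_pos: [0.4002, -0.2114, 0.2614]
eef_rot: [-180.0, 0.0, -123.1]
contact_force: [1.1, 0.2, -0.4]
gripper_width: 0.0006
gripper_force: 0.0
time_s: 3.55
tcp_pos: [0.4502, -0.0153, 0.2614]
eef_rot: [-180.0, 0.0, -107.9]
contact_force: [-0.3, -1.1, -0.6]
gripper_width: 0.0005
gripper_force: 0.0
time_s: 4.05
tcp_pos: [0.4751, 0.0824, 0.2609]
eef_rot: [180.0, -0.0, -100.3]
contact_force: [-0.7, -0.1, 0.4]
gripper_width: 0.0003
gripper_force: 0.0
```

```bash
python3 -m creep '[[0,0.2,0,-1,0,0,-0.5],[0,0,0,-1,0,0,0],[0,0,0,-1,0,0,0],[0,0,0,-1,0,0,0],[0,0,0,-1,0,0,0],[0,0,0,-1,0,0,0],[0,0,0,-1,0,0,0],[0,0,0,-0.9,0,0,0]]'
python3 -m creep '[[0,0,0,-0.2,0,0,0],[0,0,0,-0.2,0,0,0],[0,0,0,-0.2,0,0,0],[0,0,0,0,0,0,0]]'
```

```text
time_s: 4.72
tcp_pos: [0.4797, 0.0804, 0.0626]
eef_rot: [-180.0, 0.0, -101.0]
contact_force: [0.1, -0.6, -1.0]
gripper_width: -0.0
gripper_force: 0.0
time_s: 5.05
tcp_pos: [0.4804, 0.0814, 0.0489]
eef_rot: [-180.0, 0.0, -100.9]
contact_force: [0.5, -0.1, 0.4]
gripper_width: 0.0006
gripper_force: 0.0
```

```bash
python3 -m creep '[[0,0,0,-0.1,0,0,0],[0,0,0,0,0,0,0]]';python3 -m creep '[[0,0,0,-0.1,0,0,0],[0,0,0,0,0,0,0]]'
python3 - <<'E'
from h import *
c=capture("scene");a=c["frame"][140:340,160:480,::-1]; cv2.imwrite("pics/s1c.png",cv2.resize(a,None,fx=2.5,fy=2.5,interpolation=2))
E
```

```text
time_s: 5.22
tcp_pos: [0.4806, 0.0817, 0.0467]
eef_rot: [-179.9, 0.1, -100.9]
contact_force: [0.6, 0.2, -0.8]
gripper_width: 0.0005
gripper_force: 0.0
time_s: 5.38
tcp_pos: [0.4802, 0.0815, 0.0437]
eef_rot: [-180.0, 0.0, -100.9]
contact_force: [0.1, -0.1, 0.4]
gripper_width: 0.0004
gripper_force: 0.0
```

View pics/s1c.png

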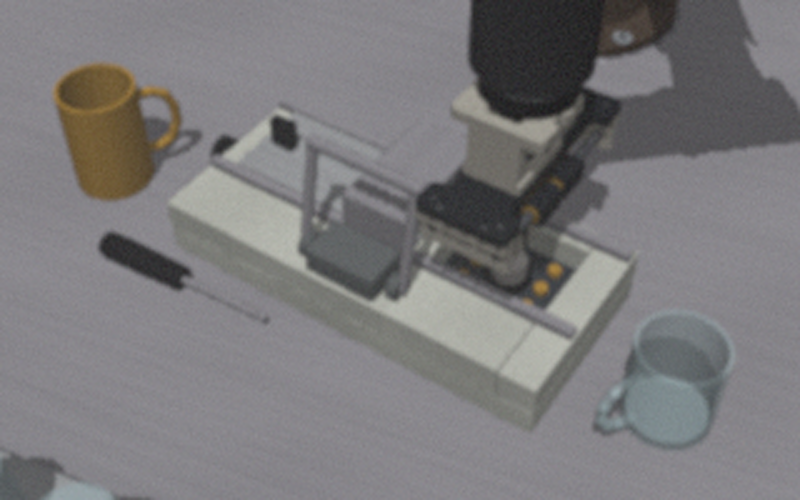

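Run:
```python
from h import *
c=capture("scene");t=capture("top")
st=r.get_state();T=st["tcp_pos"];print(T,st["contact_force"])
print("tcp s",proj(c,T),"t",proj(t,T))
for n,x in (("s",c),("t",t)):
    print(n,[(np.round(d["bbox"]),d["conf"]) for d in search_frame(x,"button")[:2]])
u,v=proj(c,T).astype(int)
A=cv2.resize(c["frame"][v-45:v+30,u-50:u+50,::-1],None,fx=4,fy=4,interpolation=2)
u2,v2=proj(t,T).astype(int)
Bm=cv2.resize(t["frame"][v2-45:v2+30,u2-50:u2+50,::-1],None,fx=4,fy=4,interpolation=2)
cv2.imwrite("pics/z1.png",np.hstack([A,Bm]))
```

```text
[0.48021151 0.08148496 0.04373436] [ 0.7318872  -0.15593679  0.08346007]
tcp s [364.57234442 246.24134782] t [288.20759929 289.28898077]
s [(array([356., 245., 374., 252.]), 0.49)]
t []
```

View pics/z1.png

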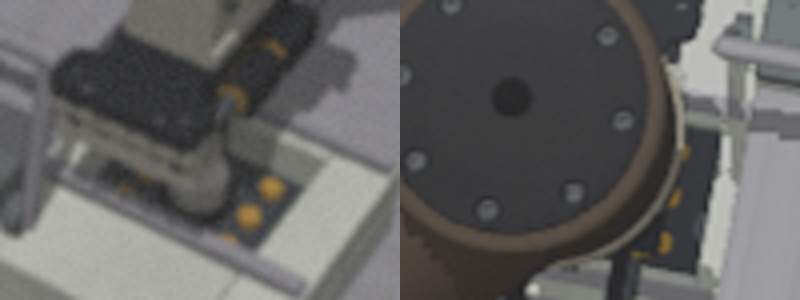

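```bash
for i in 1; do python3 -m creep '[[0,0,0,-0.08,0,0,0],[0,0,0,0,0,0,0]]'; python3 -m creep '[[0,0,0,-0.08,0,0,0],[0,0,0,0,0,0,0]]';  python3 -m creep '[[0,0,0,-0.08,0,0,0],[0,0,0,0,0,0,0]]'; done | egrep 'tcp|cont'
python3 - <<'E'
from h import *
c=capture("scene")
print([(np.round(d["bbox"]),d["conf"]) for n in("button","lever","lever_bar") for d in search_frame(c,n)[:1]])
u,v=365,246
cv2.imwrite("pics/z2.png",cv2.resize(c["frame"][v-45:v+30,u-50:u+50,::-1],None,fx=6,fy=6,interpolation=2))
E
```

```text
tcp_pos: [0.48, 0.0814, 0.0413]
contact_force: [-0.4, -1.2, -0.4]
tcp_pos: [0.4799, 0.0813, 0.0392]
contact_force: [-0.0, -0.4, 0.3]
tcp_pos: [0.4799, 0.0813, 0.0372]
contact_force: [-0.7, 0.4, -0.6]
[(array([280., 195., 330., 256.]), 0.83), (array([278., 194., 331., 263.]), 0.63)]
```

View pics/z2.png

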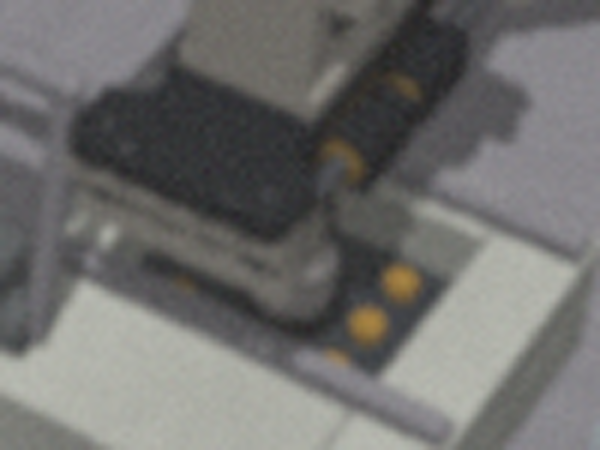

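Run:
```python
from h import *
p=np.load("p.npy");cc,s_=np.cos(p[2]),np.sin(p[2])
def inbox(w): d=np.array(w[:2])-p[:2]; return np.round([cc*d[0]+s_*d[1]+.003,-s_*d[0]+cc*d[1]],4)
c=capture("scene")
for n,a,b in [("plateL",80,150),("plateR",290,235),("plateback",175,75),("fingtip",295,325),("blackback",460,40)]:
    u,v=315+a/6,201+b/6
    for z in (.04,.1,.12,.15): print(n,z,inbox(atz(c,u,v,z)))
T=r.get_state()["tcp_pos"];print(inbox(T),proj(c,T),(proj(c,T)-[315,201])*6, r.get_state()["joints"])
print((proj(c,[.4815,.080,.054])-[315,201])*6)
```

```text
plateL 0.04 [-0.0422  0.0033]
plateL 0.1 [0.0098 0.0367]
plateL 0.12 [0.0271 0.0478]
plateL 0.15 [0.0532 0.0644]
plateR 0.04 [-0.0472  0.0919]
plateR 0.1 [0.0053 0.1178]
plateR 0.12 [0.0227 0.1264]
plateR 0.15 [0.049  0.1393]
plateback 0.04 [-0.0977  0.0113]
plateback 0.1 [-0.041  0.044]
plateback 0.12 [-0.0221  0.0549]
plateback 0.15 [0.0063 0.0712]
fingtip 0.04 [-0.0096  0.1156]
fingtip 0.1 [0.0397 0.1395]
fingtip 0.12 [0.0561 0.1474]
fingtip 0.15 [0.0807 0.1593]
blackback 0.04 [-0.1767  0.0942]
blackback 0.1 [-0.1134  0.1199]
blackback 0.12 [-0.0922  0.1284]
blackback 0.15 [-0.0605  0.1413]
[-0.0296  0.1048] [364.36794119 248.15790177] [296.20764717 282.94741061] [ 3.28191409e+01  1.31053598e+01 -3.47270444e+01  2.19869216e-03
 -4.21661813e+01 -4.37166747e+01]
[294.19358227 252.99916095]
```

```bash
python3 -m creep '[[0,0,0,0.8,0,0,0],[0,0,0,0.8,0,0,0],[0,0,0,1,0,0,0],[0,0,0,1,0,0,0],[0,0,0,1,0,0,7],[0,0,0,1,0,0,7],[0,0,0,1,0,0,7],[0,0,0,1,0,0,7]]'
python3 -m creep '[[0,0,0,0,0,0,7],[0,0,0,0,0,0,7],[0,0,0,0,0,0,7],[0,0,0,0,0,0,7],[0,0,0,0,0,0,0]]'
python3 - <<'E'
from h import *
t=capture("top");c=capture("scene");T=r.get_state()["tcp_pos"]
for h in(0,.1,.2,.3,.4):print(h,proj(t,T+[0,0,h]),proj(c,T+[0,0,h]))
for n,x in (("s",c),("t",t)):
    print(n,[(m,np.round(d["bbox"]),d["conf"]) for m in("button","lever") for d in search_frame(x,m)[:2]])
A=c["frame"][130:330,220:420,::-1].copy();B=t["frame"][180:380,190:390,::-1]
cv2.imwrite("pics/z3.png",cv2.resize(np.hstack([A,B]),None,fx=2,fy=2,interpolation=2))
E
```

```text
time_s: 7.05
tcp_pos: [0.4799, 0.0813, 0.229]
eef_rot: [-180.0, 0.0, -72.6]
contact_force: [0.1, -0.3, -0.6]
gripper_width: 0.0007
gripper_force: 0.0
time_s: 7.47
tcp_pos: [0.48, 0.0814, 0.2277]
eef_rot: [-180.0, -0.0, -44.6]
contact_force: [-0.2, -0.5, 0.6]
gripper_width: 0.0005
gripper_force: 0.0
0 [281.78225293 283.2435717 ] [370.99835397 178.61473755]
0.1 [277.04315984 278.75870608] [375.43832668 132.1046275 ]
0.2 [270.99443849 273.03446689] [380.79543259  75.98725888]
0.3 [263.00618841 265.47474451] [387.38656978   6.94302468]
0.4 [251.96742214 255.02815011] [395.6936383  -80.07612971]
s [('button', array([356., 242., 373., 252.]), 0.58), ('button', array([226., 181., 415., 311.]), 0.4), ('lever', array([280., 193., 328., 257.]), 0.8)]
t [('lever', array([318., 254., 374., 266.]), 0.9), ('lever', array([252., 237., 436., 343.]), 0.62)]
```

View pics/z3.png

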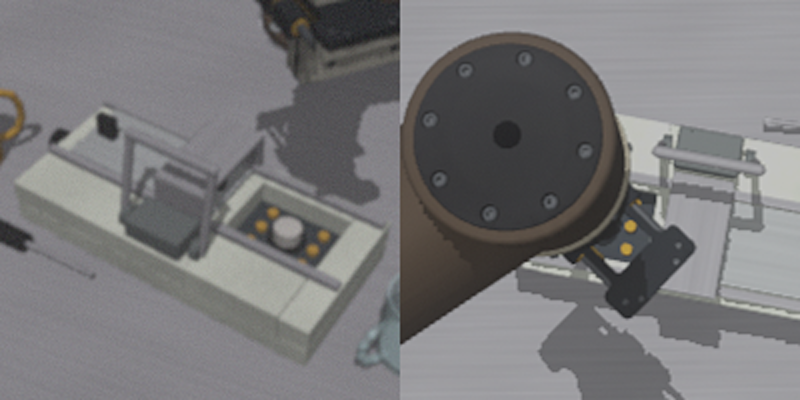

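```bash
python3 -m creep '[[0,0,0,0,0,0,7],[0,0,0,0,0,0,7],[0,0,0,0,0,0,7],[0,0,0,-1,0,0,7],[0,0,0,-1,0,0,6],[0,0,0,0,0,0,0],[0,0,0,0,0,0,0]]'
python3 - <<'E'
from h import *
c=capture("scene");T=r.get_state()["tcp_pos"];q=proj(c,T);print(T,q,q-[220,130])
A=c["frame"][130:330,220:420,::-1].copy()
cv2.imwrite("pics/z4.png",cv2.resize(A,None,fx=3,fy=3,interpolation=2))
E
```

```text
time_s: 8.35
tcp_pos: [0.4795, 0.0809, 0.1771]
eef_rot: [179.9, 0.1, -11.1]
contact_force: [0.6, 0.1, 0.4]
gripper_width: 0.0011
gripper_force: 0.0
[0.48053266 0.08136359 0.1783346 ] [368.99418419 198.8651574 ] [148.99418419  68.8651574 ]
```

View pics/z4.png

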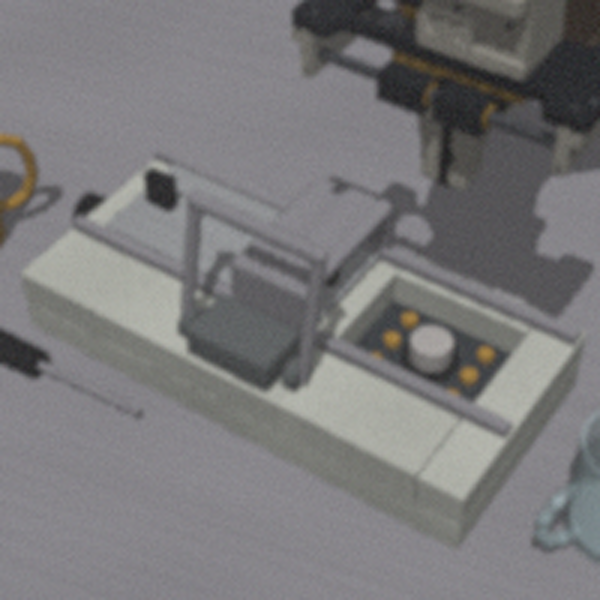

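```bash
python3 -m creep '[[0,0,0,0,0,0,-7],[0,0,0,0,0,0,-7],[0,0,0,0,0,0,-7],[0,0,0,0,0,0,-7],[0,0,0,0,0,0,-7],[0,0,0,0,0,0,-7],[0,0,0,0,0,0,-7],[0,0,0,0,0,0,-7]]' | grep tcp
python3 -m creep '[[0,0,0,0,0,0,-7],[0,0,0,0,0,0,-7],[0,0,0,0,0,0,-7],[0,0,0,0,0,0,-7],[0,0,0,-1,0,0,-6],[0,0,0,-1,0,0,0],[0,0,0,-1,0,0,0],[0,0,0,-1,0,0,0]]'
python3 -m creep '[[0,0,0,-1,0,0,0],[0,0,0,-0.4,0,0,0],[0,0,0,-0.2,0,0,0],[0,0,0,0,0,0,0]]'
python3 -m creep '[[0,0,0,-0.08,0,0,0],[0,0,0,0,0,0,0]]'|egrep 'tcp|cont'
python3 -m creep '[[0,0,0,-0.08,0,0,0],[0,0,0,0,0,0,0]]'|egrep 'tcp|cont'
```

```text
tcp_pos: [0.4812, 0.0819, 0.1796]
time_s: 9.73
tcp_pos: [0.4818, 0.0822, 0.0787]
eef_rot: [-179.8, 0.1, -101.1]
contact_force: [0.6, -0.5, -0.5]
gripper_width: 0.0005
gripper_force: 0.0
time_s: 10.07
tcp_pos: [0.4807, 0.0817, 0.0378]
eef_rot: [-180.0, -0.0, -101.0]
contact_force: [-0.5, -1.2, 0.7]
gripper_width: 0.0008
gripper_force: 0.0
tcp_pos: [0.4812, 0.082, 0.0367]
contact_force: [0.1, 0.0, 0.6]
tcp_pos: [0.4806, 0.0817, 0.0342]
contact_force: [0.4, -0.6, -0.1]
```

```bash
M='[[0,0,0,-0.06,0,0,0],[0,0,0,0,0,0,0]]'
python3 -m creep '[[0,0,0,-0.08,0,0,0],[0,0,0,0,0,0,0]]'|egrep 'tcp|cont'
python3 -m creep '[[0,0,0,-0.08,0,0,0],[0,0,0,0,0,0,0]]'|egrep 'tcp|cont'
python3 -m creep '[[0,0,0,-0.06,0,0,0],[0,0,0,0,0,0,0]]'|egrep 'tcp|cont'
```

```text
tcp_pos: [0.4801, 0.0814, 0.0316]
contact_force: [-0.1, 0.1, -0.2]
tcp_pos: [0.48, 0.0813, 0.0293]
contact_force: [0.1, -0.3, -0.9]
tcp_pos: [0.4802, 0.0814, 0.0279]
contact_force: [-0.3, 0.0, 2.3]
```

```bash
python3 -m creep '[[0,0,0,-0.06,0,0,0],[0,0,0,0,0,0,0]]'|egrep 'tcp|cont'
python3 -m creep '[[0,0,0,-0.06,0,0,0],[0,0,0,0,0,0,0]]'|egrep 'tcp|cont'
python3 -m creep '[[0,0,0,-0.06,0,0,0],[0,0,0,0,0,0,0]]'|egrep 'tcp|cont'
python3 - <<'E'
from h import *
c=capture("scene")
print([(m,np.round(d["bbox"]),d["conf"]) for m in("lever","lever_bar") for d in search_frame(c,m)[:2]])
E
```

```text
tcp_pos: [0.4801, 0.0814, 0.0266]
contact_force: [-1.3, -0.9, 2.9]
tcp_pos: [0.4802, 0.0814, 0.025]
contact_force: [-1.0, -0.3, 3.9]
tcp_pos: [0.4802, 0.0814, 0.0235]
contact_force: [-0.5, -0.1, 3.4]
[('lever', array([270., 202., 322., 258.]), 0.83), ('lever_bar', array([273., 204., 323., 255.]), 0.94), ('lever_bar', array([229., 178., 412., 314.]), 0.51)]
```

```bash
python3 -m creep '[[0,0,0,0.3,0,0,0],[0,0,0,1,0,0,0],[0,0,0,1,0,0,0],[0,0,0,1,0,0,0],[0,0,0,1,0,0,0],[60,0,0,1,0,0,0],[60,0,0,1,0,0,0],[60,0,0,1,0,0,0]]'
python3 -m creep '[[60,0,0,0,0,0,0],[60,0,0,0,0,0,0]]'
python3 - <<'E'
from h import *
t=capture("top");c=capture("scene")
for n,x in (("s",c),("t",t)):
    print(n,[(m,np.round(d["bbox"]),d["conf"]) for m in("lever","lever_bar","button") for d in search_frame(x,m)[:1]])
A=c["frame"][130:330,220:420,::-1];B=t["frame"][180:380,190:390,::-1]
cv2.imwrite("pics/z5.png",cv2.resize(np.hstack([A,B]),None,fx=2,fy=2,interpolation=2))
T=r.get_state()["tcp_pos"];print(proj(c,T)-[220,130])
E
```

```text
time_s: 12.22
tcp_pos: [0.4797, 0.0812, 0.2077]
eef_rot: [180.0, 0.0, -100.9]
contact_force: [0.2, 0.2, -0.5]
gripper_width: 0.0153
gripper_force: 0.0
time_s: 12.38
tcp_pos: [0.4806, 0.0818, 0.2077]
eef_rot: [-179.9, 0.1, -100.9]
contact_force: [-0.0, 0.4, 0.1]
gripper_width: 0.0285
gripper_force: 0.0
s [('lever', array([245., 238., 322., 290.]), 0.9), ('lever_bar', array([247., 237., 323., 289.]), 0.96), ('button', array([230., 179., 415., 311.]), 0.69)]
t [('lever', array([319., 206., 379., 257.]), 0.71), ('lever_bar', array([321., 202., 380., 264.]), 0.86), ('button', array([351., 282., 418., 332.]), 0.18)]
[150.09753565  57.78412114]
```

View pics/z5.png

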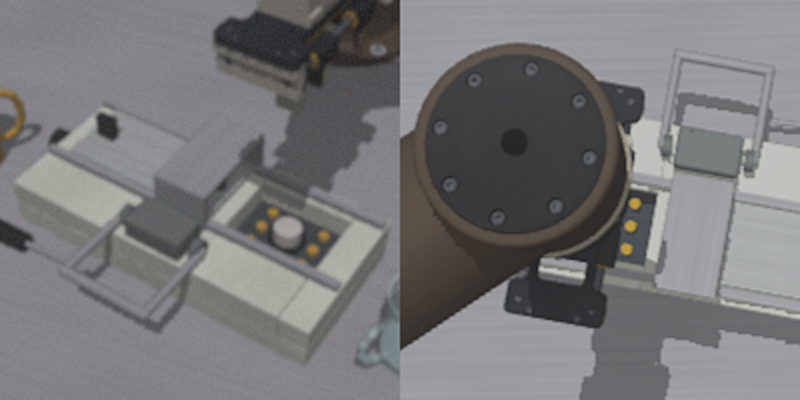

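Run:
```python
from h import *
t=capture("top");c=capture("scene")
print(atz(t,352,210.5,.07),atz(c,275.5,276,.07))
p=np.load("p.npy");R=Ro.from_euler("z",-10.9,degrees=True).as_matrix()
o=np.array([.4894,-.0271,0])
for b in [(.160,0,.067),(.06,0,.065),(.04,0,.163),(-.03,-.14,.082),(-.03,.16,.082)]:
    w=o+R@b; print(b,np.round(w,4),np.round(proj(t,w)),np.round(proj(c,w)))
```

```text
[ 0.64670647 -0.05892581  0.07      ] [ 0.64710467 -0.04702021  0.07      ]
(0.16, 0, 0.067) [ 0.6465 -0.0574  0.067 ] [351. 211.] [271. 275.]
(0.06, 0, 0.065) [ 0.5483 -0.0384  0.065 ] [343. 256.] [301. 245.]
(0.04, 0, 0.163) [ 0.5287 -0.0347  0.163 ] [344. 260.] [305. 205.]
(-0.03, -0.14, 0.082) [ 0.4335 -0.1589  0.082 ] [403. 309.] [274. 192.]
(-0.03, 0.16, 0.082) [0.4902 0.1357 0.082 ] [261. 284.] [389. 244.]
```

```bash
python3 -m creep '[[60,0.83,-0.69,0,0,0,0],[60,0.83,-0.69,0,0,0,0],[60,0.83,-0.69,0,0,0,0],[60,0.83,-0.69,0,0,0,0],[60,0.83,-0.69,0,0,0,0],[60,0.83,-0.69,0,0,0,0],[60,0.83,-0.69,0,0,0,0],[60,0.83,-0.69,0,0,0,0]]' 30
python3 -m creep '[[60,0,0,-1,0,0,0],[60,0,0,-1,0,0,0],[60,0,0,-1,0,0,0],[60,0,0,-1,0,0,0],[60,0,0,-1,0,0,0],[60,0,0,-1,0,0,0],[60,0,0,-0.7,0,0,0],[60,0,0,-0.7,0,0,0]]'
python3 -m creep '[[0,0,0,0,0,0,0],[0,0,0,0,0,0,0],[0,0,0,0,0,0,0],[0,0,0,0,0,0,0],[0,0,0,0,0,0,0],[0,0,0,0,0,0,0],[0,0,0,0,0,0,0],[0,0,0,0,0,0,0]]' 30
python3 -m creep '[[0,0,0,0,0,0,0],[0,0,0,0,0,0,0]]'
```

```text
time_s: 13.55
tcp_pos: [0.647, -0.0576, 0.2056]
eef_rot: [180.0, -0.0, -100.9]
contact_force: [0.4, 1.1, 0.7]
gripper_width: 0.0597
gripper_force: 0.0
time_s: 14.22
tcp_pos: [0.6456, -0.0567, 0.0193]
eef_rot: [179.9, -0.0, -100.9]
contact_force: [-0.5, -0.0, 1.4]
gripper_width: 0.0601
gripper_force: 0.0
time_s: 14.88
tcp_pos: [0.6471, -0.0566, 0.0218]
eef_rot: [-179.9, 0.0, -100.9]
contact_force: [11.8, -4.9, -1.0]
gripper_width: 0.012
gripper_force: 6.2
time_s: 15.05
tcp_pos: [0.6475, -0.0567, 0.0217]
eef_rot: [-179.9, 0.0, -100.9]
contact_force: [4.4, -1.5, -0.3]
gripper_width: 0.0111
gripper_force: 30.0
```

Run:
```python
import numpy as np
f=np.radians(np.linspace(88.8,-12,17)); x=100*np.sin(f);z=100*np.cos(f)
for a,b in zip(np.diff(x),np.diff(z)): print(f"[0,{a*.982/25:.2f},{-a*.189/25:.2f},{b/25:.2f},0,0,0]",end=",")
```

```text
[0,-0.03,0.01,0.44,0,0,0],[0,-0.08,0.02,0.43,0,0,0],[0,-0.13,0.02,0.42,0,0,0],[0,-0.17,0.03,0.40,0,0,0],[0,-0.21,0.04,0.38,0,0,0],[0,-0.25,0.05,0.36,0,0,0],[0,-0.29,0.06,0.33,0,0,0],[0,-0.32,0.06,0.29,0,0,0],[0,-0.35,0.07,0.25,0,0,0],[0,-0.38,0.07,0.21,0,0,0],[0,-0.40,0.08,0.17,0,0,0],[0,-0.41,0.08,0.12,0,0,0],[0,-0.43,0.08,0.08,0,0,0],[0,-0.43,0.08,0.03,0,0,0],[0,-0.43,0.08,-0.02,0,0,0],[0,-0.43,0.08,-0.07,0,0,0],
```

```bash
python3 -m creep '[[0,-0.03,0.01,0.44,0,0,0],[0,-0.08,0.02,0.43,0,0,0],[0,-0.13,0.02,0.42,0,0,0],[0,-0.17,0.03,0.4,0,0,0],[0,-0.21,0.04,0.38,0,0,0],[0,-0.25,0.05,0.36,0,0,0],[0,-0.29,0.06,0.33,0,0,0],[0,-0.32,0.06,0.29,0,0,0]]'
```

```text
time_s: 15.72
tcp_pos: [0.613, -0.0498, 0.1002]
eef_rot: [-179.5, 0.0, -100.8]
contact_force: [9.3, -3.8, 4.5]
gripper_width: 0.0112
gripper_force: 30.0
```

```bash
python3 -c "
from plant import r;s=r.get_state();print(s['contact_force'],s['gripper_width'],s['gripper_force'])"
```

```text
[ 9.28527867 -3.80580386  4.52491523] 0.01121261438830692 30.023033022880554
```

```bash
python3 -m creep '[[0,-0.35,0.07,0.25,0,0,0],[0,-0.38,0.07,0.21,0,0,0],[0,-0.4,0.08,0.17,0,0,0],[0,-0.41,0.08,0.12,0,0,0],[0,-0.43,0.08,0.08,0,0,0],[0,-0.43,0.08,0.03,0,0,0],[0,-0.43,0.08,-0.02,0,0,0]]'
python3 -m creep '[[0,-0.43,0.08,-0.07,0,0,0],[0,0,0,0,0,0,0],[0,0,0,0,0,0,0]]'
```

```text
time_s: 16.3
tcp_pos: [0.5407, -0.0353, 0.1209]
eef_rot: [-179.6, 0.1, -100.8]
contact_force: [2.2, 1.9, 4.8]
gripper_width: 0.011
gripper_force: 30.0
time_s: 16.55
tcp_pos: [0.5301, -0.0331, 0.1188]
eef_rot: [-179.7, 0.1, -100.8]
contact_force: [3.2, 1.0, 7.6]
gripper_width: 0.0114
gripper_force: 30.0
```

```bash
python3 -m creep '[[0,-0.12,0.02,-0.03,0,0,0],[0,0,0,0,0,0,0]]'|egrep 'tcp|cont'; python3 -m creep '[[0,-0.12,0.02,-0.03,0,0,0],[0,0,0,0,0,0,0]]'|egrep 'tcp|cont'
```

```text
tcp_pos: [0.5302, -0.0331, 0.1188]
contact_force: [12.1, -4.1, 3.0]
tcp_pos: [0.5302, -0.0329, 0.1188]
contact_force: [23.1, -10.6, -1.3]
```

```bash
python3 -m creep '[[0,0.18,-0.03,0.05,0,0,0],[40,0,0,0,0,0,0],[40,0,0,0,0,0,0],[40,0,0,0,0,0,0],[40,0,0,0,0,0,0],[40,0,0,0,0,0,0],[40,0,0,0,0,0,0]]'
python3 -m creep '[[40,0,0,0.4,0,0,0],[40,0,0,0.8,0,0,0],[40,0,0,1,0,0,0],[40,0,0,1,0,0,0],[40,0,0,0.5,0,0,0],[40,0,0,0,0,0,0]]'
python3 - <<'E'
from h import *
c=capture("scene");t=capture("top")
print([(m,np.round(d["bbox"]),d["conf"]) for m in("lever","lever_bar") for x in(c,t) for d in search_frame(x,m)[:1]])
E
```

```text
time_s: 17.47
tcp_pos: [0.5255, -0.0336, 0.116]
eef_rot: [179.9, -0.0, -100.9]
contact_force: [0.0, -0.2, -1.0]
gripper_width: 0.0398
gripper_force: 0.0
time_s: 17.97
tcp_pos: [0.5279, -0.0335, 0.2131]
eef_rot: [-179.7, 0.1, -100.9]
contact_force: [0.4, 0.1, 0.0]
gripper_width: 0.0399
gripper_force: 0.0
[('lever', array([279., 193., 329., 257.]), 0.59), ('lever_bar', array([280., 194., 328., 258.]), 0.69)]
```

```bash
python3 -m creep '[[0,-0.51,-0.85,0,0,0,7],[0,-0.51,-0.85,0,0,0,7],[0,-0.51,-0.85,0,0,0,7],[0,-0.51,-0.85,0,0,0,7],[0,-0.51,-0.85,0,0,0,7],[0,-0.51,-0.85,0,0,0,7],[0,-0.51,-0.85,0,0,0,7],[0,-0.51,-0.85,0,0,0,7]]' 20
python3 -m creep '[[0,0,0,0,0,0,7],[0,0,0,0,0,0,7],[0,0,0,0,0,0,7],[0,0,0,0,0,0,7],[0,0,0,0,0,0,6],[0,0,0,0,0,0,0]]'
python3 - <<'E'
from h import *
t=capture("top");c=capture("scene")
o1,d1=ray(t,431.4,311);o2,d2=ray(c,248.8,199)
k=np.linalg.lstsq(np.c_[d1,-d2],o2-o1,rcond=None)[0];print("stub",o1+d1*k[0],o2+d2*k[1])
R=Ro.from_euler("z",-10.9,degrees=True).as_matrix();o=np.array([.4894,-.0271,0]);s=r.get_state()
print("tcp box",R.T@(s["tcp_pos"]-o))
print([(m,np.round(d["bbox"]),d["conf"]) for m in("lever","cover","right_tab") for x in(c,t) for d in search_frame(x,m)[:1]])
E
```

```text
time_s: 18.93
tcp_pos: [0.423, -0.2044, 0.2082]
eef_rot: [180.0, 0.1, -44.5]
contact_force: [1.0, 0.1, -0.1]
gripper_width: 0.0008
gripper_force: 0.0
time_s: 19.43
tcp_pos: [0.4237, -0.2036, 0.2081]
eef_rot: [180.0, 0.1, -10.6]
contact_force: [0.3, 0.5, 0.2]
gripper_width: 0.0004
gripper_force: 0.0
stub [ 0.42935997 -0.22815363  0.03478668] [ 0.4311409  -0.2319548   0.03563742]
tcp box [-0.03095769 -0.18568362  0.20834079]
[('lever', array([282., 193., 330., 261.]), 0.97), ('lever', array([317., 256., 347., 259.]), 0.5), ('cover', array([258., 185., 343., 234.]), 0.96), ('right_tab', array([257., 185., 347., 236.]), 0.64), ('right_tab', array([321., 252., 350., 258.]), 0.67)]
```

```bash
python3 -m creep '[[0,0,0,-1,0,0,0],[0,0,0,-1,0,0,0],[0,0,0,-1,0,0,0],[0,0,0,-1,0,0,0],[0,0,0,-1,0,0,0],[0,0,0,-0.8,0,0,0],[0,0,0,-0.4,0,0,0],[0,0,0,-0.1,0,0,0]]'
python3 -m creep '[[0,0.04,0.2,0,0,0,0],[0,0.04,0.2,0,0,0,0],[0,0.04,0.2,0,0,0,0],[0,0.04,0.2,0,0,0,0]]'
python3 -m creep '[[0,0.04,0.2,0,0,0,0],[0,0.04,0.2,0,0,0,0],[0,0.04,0.2,0,0,0,0],[0,0.04,0.2,0,0,0,0]]'
```

```text
time_s: 20.5
tcp_pos: [0.4227, -0.2034, 0.0493]
eef_rot: [180.0, 0.2, -11.0]
contact_force: [-0.3, -0.0, 0.3]
gripper_width: 0.0003
gripper_force: 0.0
time_s: 20.83
tcp_pos: [0.429, -0.1832, 0.0523]
eef_rot: [-180.0, -0.1, -10.9]
contact_force: [1.5, -2.0, -0.4]
gripper_width: 0.0005
gripper_force: 1.2
time_s: 21.17
tcp_pos: [0.4326, -0.1631, 0.0517]
eef_rot: [-180.0, -0.1, -10.9]
contact_force: [0.2, -2.2, 1.6]
gripper_width: 0.0005
gripper_force: 1.2
```

```bash
python3 -m creep '[[0,0.05,0.25,0,0,0,0],[0,0.05,0.25,0,0,0,0],[0,0.05,0.25,0,0,0,0],[0,0.05,0.25,0,0,0,0],[0,0.05,0.25,0,0,0,0],[0,0.05,0.25,0,0,0,0],[0,0.05,0.25,0,0,0,0],[0,0.05,0.25,0,0,0,0]]'
python3 -m creep '[[0,0.05,0.25,0,0,0,0],[0,0.05,0.25,0,0,0,0],[0,0.05,0.25,0,0,0,0],[0,0.04,0.2,0,0,0,0],[0,0,0,0,0,0,0]]'
python3 - <<'E'
from h import *
R=Ro.from_euler("z",-10.9,degrees=True).as_matrix();o=np.array([.4894,-.0271,0]);s=r.get_state()
print("tcp box",R.T@(s["tcp_pos"]-o))
c=capture("scene");t=capture("top")
print([(m,np.round(d["bbox"]),d["conf"]) for m in("lever","cover","left_tab") for x in(c,t) for d in search_frame(x,m)[:1]])
cv2.imwrite("pics/z6.png",cv2.resize(np.hstack([c["frame"][130:330,220:420,::-1],t["frame"][180:380,190:390,::-1]]),None,fx=2,fy=2,interpolation=2))
E
```

```text
time_s: 21.83
tcp_pos: [0.4422, -0.1129, 0.0513]
eef_rot: [180.0, 0.0, -10.9]
contact_force: [0.6, -2.8, 1.7]
gripper_width: 0.0002
gripper_force: 1.2
time_s: 22.25
tcp_pos: [0.4469, -0.0889, 0.0511]
eef_rot: [-180.0, 0.0, -10.9]
contact_force: [0.5, -0.4, -1.1]
gripper_width: 0.0004
gripper_force: 0.0
tcp box [-0.03009527 -0.06869161  0.05114655]
[('lever', array([279., 194., 329., 257.]), 0.62), ('lever', array([319., 255., 374., 266.]), 0.81), ('cover', array([288., 216., 385., 258.]), 0.81), ('cover', array([279., 264., 326., 288.]), 0.63), ('left_tab', array([291., 201., 384., 260.]), 0.93)]
```

View pics/z6.png

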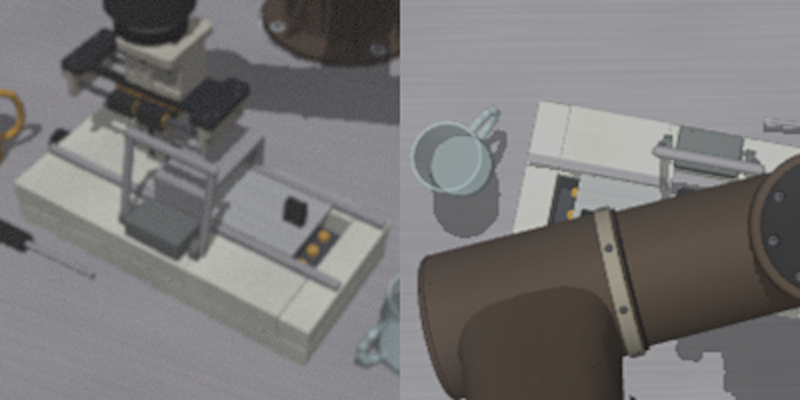

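```bash
python3 -m creep '[[0,-0.03,-0.15,0,0,0,0],[0,0,0,0.6,0,0,0],[0,0,0,1,0,0,0],[0,0,0,1,0,0,0],[0,0,0,0.6,0,0,0],[0,0,0,0,0,0,0]]'
python3 -m creep '[[0,0.13,0.69,0,0,0,0],[0,0.13,0.69,0,0,0,0],[0,0.13,0.69,0,0,0,0],[0,0.13,0.69,0,0,0,0],[0,0.13,0.69,0,0,0,0],[0,0.13,0.69,0,0,0,0],[0,0.13,0.69,0,0,0,0],[0,0.13,0.69,0,0,0,0]]'
python3 - <<'E'
from h import *
R=Ro.from_euler("z",-10.9,degrees=True).as_matrix();o=np.array([.4894,-.0271,0]);s=r.get_state()
print("tcp box",R.T@(s["tcp_pos"]-o))
c=capture("scene")
print("tab",R.T@(atz(c,368.5,231.5,.094)-o),[(m,np.round(d["bbox"]),d["conf"]) for m in("lever","cover") for x in(c,) for d in search_frame(x,m)[:1]])
E
```

```text
time_s: 23.15
tcp_pos: [0.4482, -0.0938, 0.1347]
eef_rot: [-179.9, -0.3, -10.9]
contact_force: [1.4, 0.2, 1.0]
gripper_width: 0.0006
gripper_force: 0.0
time_s: 23.82
tcp_pos: [0.4718, 0.0449, 0.1307]
eef_rot: [180.0, 0.0, -10.9]
contact_force: [1.1, -0.4, -0.3]
gripper_width: 0.0004
gripper_force: 0.0
tcp box [-0.03088066  0.06737334  0.13070042]
tab [-0.02752157  0.11161352  0.094     ] [('lever', array([278., 193., 329., 260.]), 0.67), ('cover', array([292., 213., 384., 260.]), 0.81)]
```

```bash
python3 -m creep '[[0,0,0,-1,0,0,0],[0,0,0,-1,0,0,0],[0,0,0,-0.7,0,0,0],[0,0,0,-0.4,0,0,0],[0,0,0,-0.05,0,0,0]]'
python3 -m creep '[[0,0.04,0.2,0,0,0,0],[0,0.04,0.2,0,0,0,0],[0,0.04,0.2,0,0,0,0],[0,0.04,0.2,0,0,0,0],[0,0.04,0.2,0,0,0,0],[0,0.04,0.2,0,0,0,0],[0,0.04,0.2,0,0,0,0],[0,0.04,0.2,0,0,0,0]]'
python3 -m creep '[[0,0.04,0.2,0,0,0,0],[0,0.02,0.1,0,0,0,0],[0,0.02,0.1,0,0,0,0],[0,0.02,0.1,0,0,0,0]]'
```

```text
time_s: 24.38
tcp_pos: [0.4701, 0.0428, 0.0502]
eef_rot: [179.9, 0.2, -11.0]
contact_force: [0.0, 0.4, -0.6]
gripper_width: 0.0003
gripper_force: 0.0
time_s: 25.05
tcp_pos: [0.4803, 0.085, 0.0528]
eef_rot: [-180.0, -0.0, -10.9]
contact_force: [0.3, -2.0, 2.1]
gripper_width: 0.0006
gripper_force: 1.2
time_s: 25.38
tcp_pos: [0.4825, 0.0971, 0.0525]
eef_rot: [180.0, 0.0, -10.9]
contact_force: [-0.3, -2.0, 1.7]
gripper_width: 0.0005
gripper_force: 1.1
```

```bash
python3 -m creep '[[0,0.02,0.1,0,0,0,0],[0,0.02,0.1,0,0,0,0],[0,0,0,0,0,0,0]]'|egrep "tcp|cont"; python3 -m creep '[[0,0.02,0.1,0,0,0,0],[0,0,0,0,0,0,0]]'|egrep "tcp|cont";python3 -m creep '[[0,0.02,0.1,0,0,0,0],[0,0,0,0,0,0,0]]'|egrep "tcp|cont"
```

```text
tcp_pos: [0.4832, 0.101, 0.0525]
contact_force: [-0.1, -7.0, 3.5]
tcp_pos: [0.4831, 0.1011, 0.0525]
contact_force: [3.5, -19.3, 6.4]
tcp_pos: [0.4829, 0.1012, 0.0525]
contact_force: [6.4, -31.0, 8.8]
```

```bash
python3 -m creep '[[0,-0.02,-0.1,0,0,0,0],[0,-0.02,-0.1,0,0,0,0],[0,-0.04,-0.2,0,0,0,0],[0,0,0,0.6,0,0,0],[0,0,0,1,0,0,0],[0,0,0,1,0,0,0],[0,0,0,1,0,0,0],[0,0,0,1,0,0,0]]'
python3 -m creep '[[0,-0.5,0,0.5,0,0,0],[0,-0.5,0,0,0,0,0],[0,0,0,0,0,0,0],[0,0,0,0,0,0,0]]'
python3 - <<'E'
from h import *
c=capture("scene");t=capture("top")
print([(m,np.round(d["bbox"]),d["conf"]) for m in("lever","cover") for x in(c,t) for d in search_frame(x,m)[:1]])
cv2.imwrite("pics/z7.png",cv2.resize(np.hstack([c["frame"][130:330,220:420,::-1],t["frame"][180:380,190:390,::-1]]),None,fx=2,fy=2,interpolation=2))
E
```

```text
time_s: 26.63
tcp_pos: [0.4825, 0.0973, 0.1687]
eef_rot: [-180.0, -0.0, -10.9]
contact_force: [0.3, -0.0, 0.4]
gripper_width: 0.0006
gripper_force: 0.0
time_s: 26.97
tcp_pos: [0.4569, 0.0972, 0.1797]
eef_rot: [-180.0, 0.0, -10.8]
contact_force: [0.8, 1.0, -1.0]
gripper_width: 0.0
gripper_force: 0.0
[('lever', array([279., 191., 330., 258.]), 0.93), ('lever', array([318., 255., 374., 266.]), 0.84), ('cover', array([324., 214., 402., 266.]), 0.96), ('cover', array([290., 265., 327., 312.]), 0.57)]
```

View pics/z7.png

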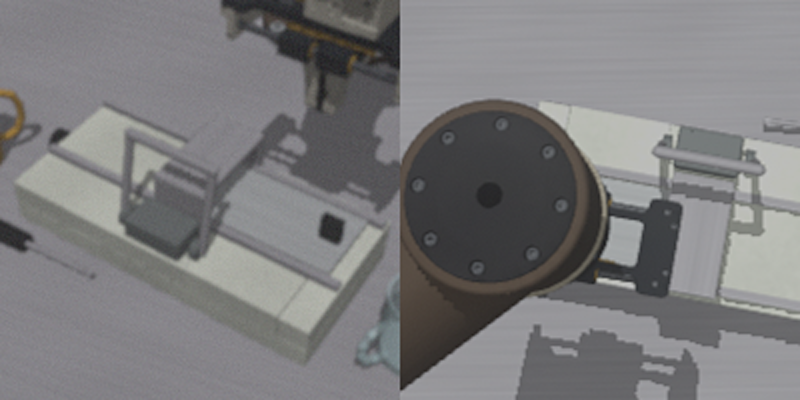

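The compartment is covered, with the left tab at (330,228) at the end of its travel. The lever is up at (170,145) and the robot is clear.

```bash
python3 -c "
from plant import close_job;print(close_job())"
```

```text
the job is handed in; nothing more can be done
None
```

The trip test is done and handed in: the button tripped the lever, the lever is back up on its stop, and the cover is pushed fully home against its stop. I pushed the cover's tabs with shut fingers rather than gripping them. The last camera views and the stop forces agree with this; no verdict came back.

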